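Load a vibratory stone tumbler and snap its lid on

ROBOT

A 6-joint arm with a two-finger parallel gripper is mounted at the origin on a cart in front of the work surface, level with it; the furniture and walls round the work are solid. World frame = base frame: x ahead of the robot, y to its left, z up, the work surface at z = 0. Lengths are in mm, angles in rad, forces in N, time in s.
With the tool pointing down it reaches from about 350 to 775 mm from the base axis. Payload 7.3 kg.
Tool frame: the origin (TCP) lies at the very end of the fingers, on their centre line; the grasp point (between the pads) lies 19 mm behind it (bot.grip_point_offset is the distance from the TCP to the grasp point, in mm); z points along the fingers, y is the line along which they close (so a half turn about z gives the same grasp; the last joint's range is limited). The gripper opens to 92 mm and grips with 3 to 60 N. Pads are 19 mm wide; open, the fingers measure 130 mm over their backs; the gripper's body (75 mm by 190 mm) begins 47 mm behind the grasp point.
Start: joints at [1.039, 0.342, 1.524, -0, 1.275, -0.146], TCP at [197.545, 486.437, 226.741] pointing down, gripper open.
Joint ranges: [-2.53, 2.53], [-0.77, 2.02], [0.04, 2.7], [-1, 4.14], [0.28, 2.66], [-3.11, 3.11]. Speed limits (rad/s): [2.57, 2.57, 3.14, 3.14, 3.14, 3.14].

INTERFACE

Orientations are given as [roll, pitch, yaw] about the fixed x, y, z axes, in that order (R = Rz(yaw) Ry(pitch) Rx(roll)).
In Python, from plant import bot gives the robot as it stands. The module is installed in compiled form; this text tells all that it offers.
- The arm moves only by the shell command python3 -m jog 'ROWS' [OPENING]. ROWS is JSON, a list of rows, each a list of 6 numbers: the shift along the tool's x, y, z in mm, then the turn, a rotation vector about the tool's x, y, z in rad. In form: [[dx, dy, dz, rx, ry, rz], ...]. A call has 1 to 12 rows; each row shifts and turns the commanded pose from where the row before left it, along the tool's axes as they then stand; what a row does not reach is not made up. A row lasts 1/10 s, in which the tool goes at most 50 mm and 8.59 degrees, less where a joint would pass 70% of its speed; a pose out of reach is approached as far as the arm can. A call with a gripper value outside its range is refused whole. OPENING is the opening in per cent of the stroke, from 0 (shut) to 100 (fully open), set as the call begins (- or left out, the last holds). The fingers move at their own pace and stop on an object; the grip force is fixed at half the most. Time passes only in rows, so rows that do not move let the fingers close. It gives the time, the measured TCP pose, the force, the opening and the grip force at its end, in the units of the state.
- bot.get_obs(): the state, without advancing time (a new reading comes with each control period).
- bot.capture(name): name is "scene" or "top" or "wrist"; returns the picture (480x640x3 uint8, red, green, blue); there is no depth.
- bot.camera_model(name): a dict with "fx", "fy", "cx", "cy" (pixels), "dist_coeffs" ([k1, k2, p1, p2, k3] as OpenCV has them; the pictures are not rectified), "position" and "orientation" of the camera in the world; the wrist camera has in their place "T_tool_cam" (4x4, takes a point from camera to tool coordinates, whose origin is the TCP and whose axes are the flange's). Camera axes: x right, y down, z forward; pixel columns grow to the right and rows downward; lengths in mm; the calibration is good to about 2 mm. A picture is of the moment at which its call begins: read the wrist's pose just before it. camera_model takes no time and is no camera call.
- bot.close_job(): hands the job in; it is judged then, once.
Trained networks look in the newest picture that a camera, given by its name, has taken for a name from the list of things; names that differ only in an ending like _2 or _b are one class to them, and where a whole thing is asked for, a point or a joint stands for the part that bears it (a point fixed in the world has none). Each returns a list of dicts, best first, with "p" (0 to 1); they miss things now and then, are a little off and sometimes report something else, mostly with a low value. They report only what shows in the picture. A call takes as long as a camera call. They do not tell look-alikes from the thing itself.
- bot.outline_of(target, camera): "mask" (480x640 bool, what is visible of it) and "pixel" ([column, row] in pixels, amid what is visible of it).
The state is a dict: "time": time; "joint_positions": joint angles; "dq": joint speeds; "tau": joint torques, N m; "tool_pos": TCP position; "tcp_rot": TCP orientation; "contact_force": force on the tool from outside, world axes, zero at the start; "moment": the same for the moment, N m; "grip_width": finger opening in mm; "finger_force": force on a finger pad.
Only numpy, scipy, OpenCV 4.12 (cv2) and the standard library are available. Lean on these libraries where they do the work, as an engineer would, in place of code of your own. Each camera call takes 0.05 s, during which the arm holds its last target. There are 200 camera calls.

TASK

Put the pale rough stone into the bowl of the open vibratory tumbler, on the bed of ceramic media. Then take the lid by its red grip, set it squarely over the centre stud and press it straight down: the stud resists, clicks past its spring balls, and you keep pressing after the click until the lid has squeezed the rubber seal down level with the rim all round. Finish while still holding the lid pressed down like that, so that the seal can be checked, and leave the tin, the polish bar and the brush where they are.

Things in the scene. Friction and masses are not known exactly. Their poses are not given: they have to be found in the camera images.
- tumbler: vibratory tumbler, fixed on the bench: blue motor base 166 mm across with a red rocker switch in front, coil springs, and an open white round bowl 168 mm across. Origin on the bench under its centre, z up, x pointing away from the switch (turned only about z). Bowl rim 140 mm above the origin, wall 4 mm, inner radius 80 mm at the rim
- bowl_floor (a point): centre of the bowl's floor, on the tumbler's axis 74 mm above its origin: a bed of fixed ceramic media, 70 mm in radius. A white post on the axis, of radius 15 mm at the floor and 11 mm at its top, 106 mm above the origin, carries the stud
- stud_tip (a point): tip of the steel centre stud, on the tumbler's axis 138 mm above its origin. The stud has a radius of 8 mm up to 130 mm and then tapers to 3 mm at the tip
- spring_balls (a point): point on the stud's axis, 125.5 mm above the tumbler's origin, at the height of the centres of four brass spring balls that stand 3.5 mm out of the stud; the lid's snap lip must pass below them with a click
- seal (a joint): how far the black rubber ring in the bowl's rim (radius 82 mm) is squeezed, m: 0 free (its top 144 mm above the tumbler's origin), 0.004 level with the rim, where it pushes back with 9 N (1 N at first touch). Holding the lid down with 10 to 20 N keeps it level; let go after the click it comes back to 0.001 to 0.002
- lid: grey round lid, loose, 185 mm across, 69 mm high in all, about 0.25 kg; it stands upright on its skirt. Origin at the centre of its lower edge, z up. Skirt 28 mm deep, inner radius 89.5 mm; top plate 28 to 33 mm above the origin; red grip on top. Any turn about z will do. Fully down on the rim its origin is 112 mm above the tumbler's; let go after the click it rides up to about 115 mm
- lid_grip (a point): point inside the red grip, on the lid's axis 57 mm above its origin: pinch here from above. The grip is 62 mm long (lid's x), 26 mm wide with flat sides (lid's y), and reaches from 33 to 69 mm above the lid's origin
- lid_lip (a point): centre of the round snap lip inside the hub under the lid, on its axis 6 mm above its origin; 19 mm across inside. Going down, the lip meets the spring balls when the lid's origin is 124 mm above the tumbler's, the push rises to 10 or 15 N, drops as it clicks over at 119 mm and draws itself on, and grows again towards 112 mm as the seal is squeezed
- stone: pale grey faceted rough stone, 49 x 51 x 42 mm, loose; origin at the centre of its underside, z up; pinch it about half-way up
- tin: grey powder tin 69 mm across and 92 mm high, bystander, origin at the centre of its underside
- compound_bar: green bar of polishing compound 51 x 107 x 30 mm, bystander, origin at the centre of its underside
- brush: flat brush with a wooden handle, 109 x 171 x 15 mm over all, bystander, lying to the right of the tumbler, origin at the centre of its underside
Not all that is in view belongs to the job. What is shaped like the stone but brown is not meant.

How it is judged (in metres and radians):
On the way, in this order (a step that is already met when the one before it is completed fails the run):
1. the stone lies in the bowl, let go, with the lid still off (horizontal distance between stone and tumbler below 0.078 m and z of stone in the frame of tumbler between 0.06 and 0.13 m and linear speed of stone below 0.05 m/s and contact force between the fingers and stone below 0.3 N and horizontal distance between lid and tumbler above 0.1 m), for 0.2 s.
2. the lid has clicked past the spring balls, upright on the stud (horizontal distance between lid and tumbler below 0.004 m and z of lid in the frame of tumbler below 0.116 m and angle between lid's own z axis and vertical below 0.06 rad), for 0.1 s.
At the end, for the whole second after the job is handed in: the stone is in the bowl; the lid is on the stud past the click (within 4 mm of the axis, tilted under 0.03 rad, still) and the fingers, with over 5 N on it, still hold it pressed down: seal squeezed by more than 3 mm of its 4 mm, lid within 1.1 mm of fully down (horizontal distance between lid and tumbler below 0.004 m and z of lid in the frame of tumbler between 0.109 and 0.1131 m and angle between lid's own z axis and vertical below 0.03 rad and value of joint seal above 0.003 m and contact force between the fingers and lid above 5 N and horizontal distance between stone and tumbler below 0.078 m and z of stone in the frame of tumbler between 0.06 and 0.13 m and linear speed of lid below 0.02 m/s); the arm keeps its last pose, push and grip.
It fails at once if the tin, the polish bar or the brush is shifted by more than 30 mm (distance of any of tin, compound_bar, brush from where it was at the start of the episode above 0.03 m).
It also fails if it takes over 53 s, if anything falls off the work surface, if the arm or the gripper's body presses on something with over 40 N, if the wrist force passes 120 N, or if a joint passes its speed limit or range.

## Working session

There is one attempt and no reset: what is moved stays moved. The work goes in short steps, Python scripts to look and compute and a shell command to move; the robot and the scene stay as the last step left them, time stands still between calls to the robot, and variables do not carry over. Pictures are saved under pics/ and viewed, at most 10 in all, crops included, and the job is handed in when it is done.

```bash
mkdir -p pics
cat > h.py <<'E'
import numpy as np, cv2
from scipy.spatial.transform import Rotation as R
from plant import bot
def cam(name,obs=None):
    m=bot.camera_model(name)
    K=np.array([[m['fx'],0,m['cx']],[0,m['fy'],m['cy']],[0,0,1.]]);d=np.array(m['dist_coeffs'],float)
    if 'T_tool_cam' in m:
        o=obs or bot.get_obs();T=np.eye(4);T[:3,:3]=R.from_euler('xyz',o['tcp_rot']).as_matrix();T[:3,3]=o['tool_pos']
        T=T@np.array(m['T_tool_cam']);return K,d,T[:3,:3],T[:3,3]
    ori=np.array(m['orientation'],float)
    Rm=ori if ori.shape==(3,3) else (R.from_quat(ori) if ori.size==4 else R.from_euler('xyz',ori)).as_matrix()
    return K,d,Rm,np.array(m['position'],float)
def ray(name,px,z,obs=None):
    K,d,Rm,p=cam(name,obs)
    u=cv2.undistortPoints(np.array(px,float).reshape(-1,1,2),K,d).reshape(-1,2)
    v=np.c_[u,np.ones(len(u))]@Rm.T
    return p+v*((z-p[2])/v[:,2])[:,None]
def proj(name,pts,obs=None):
    K,d,Rm,p=cam(name,obs)
    return cv2.projectPoints((np.array(pts,float).reshape(-1,3)-p)@Rm,np.zeros(3),np.zeros(3),K,d)[0].reshape(-1,2)
def save(img,f): cv2.imwrite('pics/'+f,img[:,:,::-1])
E
python3 - <<'E'
from h import *
np.set_printoptions(precision=1,suppress=True)
for c in ('top','scene'):
    m=bot.camera_model(c);print(c,m['position'],m['orientation'],m['fx'])
    save(bot.capture(c),c+'1.png')
    for t in ('tumbler','lid','lid_grip','stone','stud_tip','tin','compound_bar','brush'):
        for r in bot.outline_of(t,c)[:3]:
            k=r['mask'];ys,xs=np.where(k)
            print(c,t,round(r['p'],2),np.array(r['pixel']),k.sum(),(xs.min(),xs.max(),ys.min(),ys.max()) if k.sum() else '')
print(bot.get_obs())
E
```

```text
top [ 399.1   13.2 1250.7] [-3.  -0.  -1.6] 550.3403885960062
top tumbler 0.69 [315.4 250.6] 5525 (np.int64(275), np.int64(358), np.int64(209), np.int64(293))
top lid 0.64 [454.  297.2] 5680 (np.int64(412), np.int64(497), np.int64(254), np.int64(339))
top lid_grip 0.63 [455.1 299.6] 5659 (np.int64(412), np.int64(497), np.int64(255), np.int64(339))
top stone 0.83 [201.9 315.5] 357 (np.int64(192), np.int64(212), np.int64(307), np.int64(326))
top stone 0.66 [153.9 302.8] 329 (np.int64(146), np.int64(166), np.int64(291), np.int64(311))
top stud_tip 0.94 [319.5 252.3] 5491 (np.int64(275), np.int64(358), np.int64(210), np.int64(294))
top tin 0.85 [239.6 170.7] 1011 (np.int64(222), np.int64(256), np.int64(152), np.int64(190))
top compound_bar 0.65 [366.1 180.5] 834 (np.int64(340), np.int64(388), np.int64(169), np.int64(193))
top brush 0.76 [435.6 215.8] 909 (np.int64(394), np.int64(461), np.int64(196), np.int64(246))
scene [-168.1 -882.3  691.1] [-2.   0.  -0.7] 493.31985751734953
scene tumbler 0.95 [307.1 252.7] 4421 (np.int64(273), np.int64(341), np.int64(212), np.int64(289))
scene lid 0.
[... 458 characters left out ...]
, np.int64(289))
scene tin 0.72 [319.5 207.6] 280 (np.int64(309), np.int64(331), np.int64(200), np.int64(215))
scene compound_bar 0.66 [384. 264.] 540 (np.int64(366), np.int64(403), np.int64(253), np.int64(277))
scene brush 0.83 [410.9 300.7] 651 (np.int64(364), np.int64(438), np.int64(297), np.int64(314))
{'time': 0.9, 'joint_positions': array([ 1. ,  0.3,  1.5,  0. ,  1.3, -0.1]), 'dq': array([ 0., -0., -0., -0.,  0.,  0.]), 'tau': array([ -0. , -43.1, -24.4,   0.1,   0. ,   0. ]), 'tool_pos': array([197.6, 486.4, 226.8]), 'tcp_rot': array([3.1, 0. , 2.8]), 'contact_force': array([-0.8,  0. , -0.2]), 'moment': array([-0.1, -0. , -0. ]), 'finger_force': 0.0, 'grip_width': 91.99635936036202}
```

View pics/top1.png

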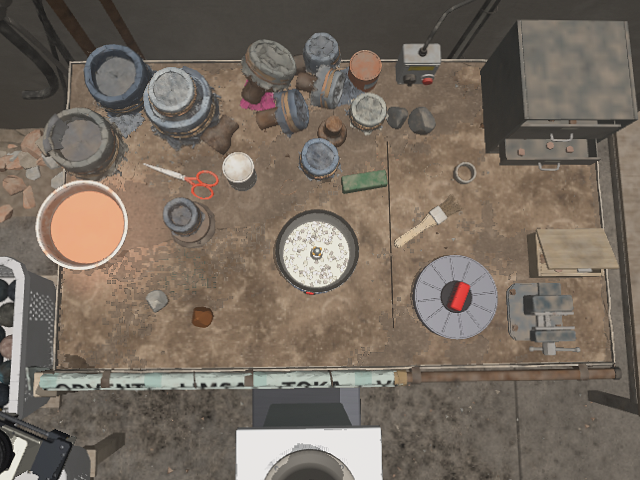

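View pics/scene1.png

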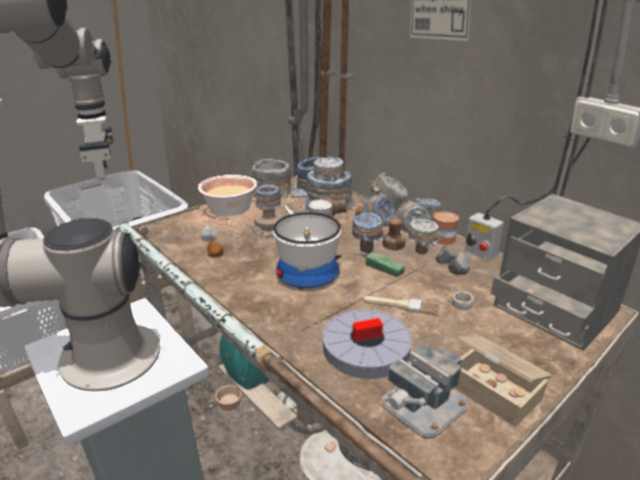

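The top view shows the pale stone at (157,299), the brown look-alike at (202,316), the tumbler at (316,251) and the lid at (455,297) with its red grip at (460,296). There is also a thin dark line along column 390.

Run:
```python
from h import *
np.set_printoptions(precision=1,suppress=True)
img=cv2.imread('pics/top1.png')[:,:,::-1]; sc=cv2.imread('pics/scene1.png')[:,:,::-1]
def red(i,x0,x1,y0,y1):
    i=i.astype(int);m=np.zeros(i.shape[:2],bool);m[y0:y1,x0:x1]=((i[...,0]>150)&(i[...,1]<70)&(i[...,2]<70))[y0:y1,x0:x1];ys,xs=np.where(m);return np.c_[xs,ys]
s=bot.outline_of('stone','scene')  # newest scene
c=img[285:315,140:175].astype(int);k=(c.min(2)>115);ys,xs=np.where(k)
pt=[xs.mean()+140,ys.mean()+285];print('stone px',pt,k.sum(),'world',ray('top',pt,25))
P=ray('top',np.c_[xs+140,ys+285],25);q=cv2.minAreaRect(P[:,:2].astype(np.float32));print('stone rect',q)
g=red(img,445,475,275,318);G=ray('top',g,69);q=cv2.minAreaRect(G[:,:2].astype(np.float32));print('grip',q,len(g))
sw=red(img,300,325,285,300);print('switch',ray('top',sw.mean(0),30))
def ell(t,z):
    bot_=bot.outline_of(t,'top')[0]['mask'];cs,_=cv2.findContours(bot_.astype(np.uint8),0,1);c=max(cs,key=cv2.contourArea)
    P=ray('top',cv2.convexHull(c).reshape(-1,2),z)[:,:2].astype(np.float32);print(t,cv2.minEnclosingCircle(P))
ell('tumbler',140);ell('lid',33)
sg=red(sc,350,385,315,345);print('scene grip ctr z55',ray('scene',sg.mean(0),55))
r=ray('scene',[[212,236],[208,235],[307,233]],25);print('scene stone z25',r[:2])
L=ray('top',[[387,142],[393,326]],0);print('line',L,proj('scene',L))
for n in 'brush','compound_bar','tin':print(n,ray('top',bot.outline_of(n,'top')[0]['pixel'],10))
```

```text
stone px [np.float64(154.9451476793249), np.float64(298.23628691983123)] 237 world [[436. 336.  25.]]
stone rect ((441.9952697753906, 337.4918518066406), (67.69749450683594, 38.77830123901367), 33.86395263671875)
grip ((432.4491882324219, -329.5452880859375), (23.761722564697266, 59.65851974487305), 66.06364440917969) 215
switch [[444.3  -4.2  30. ]]
tumbler ((525.3084106445312, -21.58574676513672), 87.84246063232422)
lid ((432.3024597167969, -327.5440979003906), 96.56813049316406)
scene grip ctr z55 [[ 439.6 -323.2   55. ]]
scene stone z25 [[421.7 293.8  25. ]
 [415.8 307.3  25. ]]
line [[ 797.9 -193.3    0. ]
 [ 368.8 -193.3    0. ]] [[424.5 264.6]
 [301.9 329.8]]
brush [[ 618.2 -298.3   10. ]]
compound_bar [[ 702.5 -140.    10. ]]
tin [[727.9 152.6  10. ]]
```

```bash
python3 -c "
from h import *
o=bot.get_obs();print(R.from_euler('xyz',o['tcp_rot']).as_matrix().round(3),o['tcp_rot'],bot.camera_model('wrist')['T_tool_cam'],bot.grip_point_offset)"
```

```text
[[-0.927  0.376  0.   ]
 [ 0.376  0.927  0.   ]
 [-0.     0.    -1.   ]] [3.14154293e+00 1.16653069e-06 2.75582743e+00] [[ 1.10154838e-03 -9.55671677e-01 -2.94432390e-01  8.08116229e+01]
 [ 9.99999390e-01  1.07565606e-03  2.49883111e-04 -4.24928544e-01]
 [ 7.79017727e-05 -2.94432486e-01  9.55672279e-01 -1.57862597e+02]
 [ 0.00000000e+00  0.00000000e+00  0.00000000e+00  1.00000000e+00]] 18.8
```

```bash
python3 -m jog '[[-40,-7,11,0,0,0],[-40,-7,11,0,0,0],[-40,-7,11,0,0,0],[-40,-7,11,0,0,0],[-40,-7,11,0,0,0],[-40,-7,11,0,0,0],[-37,-7,11,0,0,0],[0,0,0,0,0,0]]' 100
python3 - <<'E'
from h import *
np.set_printoptions(precision=1,suppress=True)
o=bot.get_obs();im=bot.capture('wrist');save(im,'w1.png');print(o['tool_pos'],o['tcp_rot'])
for r in bot.outline_of('stone','wrist')[:2]:
    k=r['mask'];cs,_=cv2.findContours(k.astype(np.uint8),0,1);c=max(cs,key=cv2.contourArea).reshape(-1,2)
    P=ray('wrist',c,20,o)[:,:2].astype(np.float32)
    print(r['p'],r['pixel'],im[k].mean(0),P.mean(0),cv2.minAreaRect(P))
E
```

```text
time: 2.0
tool_pos: [438.7, 333.9, 148.1]
tcp_rot: [-3.14, -0.0, 2.751]
contact_force: [0.7, -0.0, 0.2]
grip_width: 91.9
finger_force: 0.0
[438.7 333.9 148.1] [-3.1 -0.   2.8]
0.97 [319.9, 223.0] [120.  114.  101.8] [429.8 336.4] ((431.3072814941406, 336.660400390625), (44.712337493896484, 45.294715881347656), 32.91970443725586)
0.81 [198.2, 231.2] [115.7  63.4  27.4] [393.6 235.5] ((391.927734375, 235.01385498046875), (49.86054992675781, 41.272342681884766), 85.3939437866211)
```

View pics/w1.png

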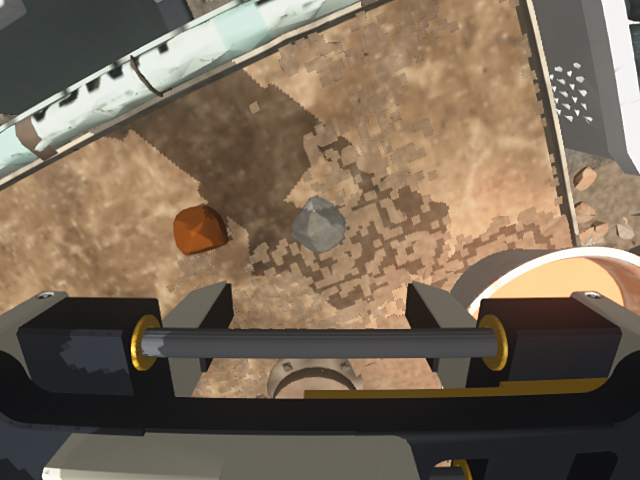

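The pale stone is at (320,224), midway between the fingers, with its flats about 35° off the pads. The brown one at (200,230) stays clear. I'll turn, descend and grip.

```bash
python3 -m jog '[[8,-0.5,28,0,0,0],[0,0,25,0,0,0.122],[0,0,25,0,0,0.122],[0,0,25,0,0,0.122],[0,0,25,0,0,0.122],[0,0,15,0,0,0.122],[0,0,0,0,0,0]]' 100
python3 -m jog '[[0,0,0,0,0,0],[0,0,0,0,0,0],[0,0,0,0,0,0],[0,0,0,0,0,0],[0,0,0,0,0,0],[0,0,0,0,0,0]]' 20
```

```text
time: 2.8
tool_pos: [425.9, 339.8, 5.4]
tcp_rot: [-3.138, -0.0, 2.147]
contact_force: [-0.1, 0.3, 0.0]
grip_width: 91.8
finger_force: 0.0
time: 3.4
tool_pos: [428.4, 339.4, 7.0]
tcp_rot: [3.141, -0.0, 2.146]
contact_force: [0.5, 0.8, 0.3]
grip_width: 48.5
finger_force: 0.5
```

```bash
python3 -m jog '[[0,0,0,0,0,0],[0,0,0,0,0,0],[0,0,-20,0,0,0],[0,0,-40,0,0,0],[0,0,-40,0,0,0],[0,0,-40,0,0,0]]' 10
python3 -m jog '[[-20,-8,-20,0,0,0],[-35,-13,-20,0,0,0],[-35,-13,-20,0,0,0],[-35,-13,-20,0,0,0],[-35,-13,-20,0,0,0],[-35,-13,0,0,0,0],[-35,-13,0,0,0,0],[-35,-13,0,0,0,0],[-30,-10,0,0,0,0],[-18,-6,0,0,0,0],[0,0,0,0,0,0]]'
python3 - <<'E'
from h import *
np.set_printoptions(precision=1,suppress=True)
o=bot.get_obs();im=bot.capture('wrist');save(im,'w2.png');print(o['tool_pos'],o['tcp_rot'],o['grip_width'],o['finger_force'])
print(proj('wrist',[[525,-21.6,138],[525,-21.6,140]],o))
for t in 'tumbler','stud_tip':
  for r in bot.outline_of(t,'wrist')[:2]:
    k=r['mask'];ys,xs=np.where(k);print(t,r['p'],r['pixel'],xs.min(),xs.max(),ys.min(),ys.max())
E
```

```text
time: 4.0
tool_pos: [427.5, 339.0, 147.6]
tcp_rot: [-3.14, -0.0, 2.146]
contact_force: [1.2, 0.4, -1.5]
grip_width: 43.4
finger_force: 30.0
time: 5.1
tool_pos: [501.9, 11.9, 246.0]
tcp_rot: [-3.14, -0.0, 2.143]
contact_force: [0.1, 0.8, -1.2]
grip_width: 43.1
finger_force: 30.0
[501.9  11.9 246. ] [-3.1 -0.   2.1] 43.06980400422963 29.999383622780442
[[321.4 285.9]
 [321.4 286.8]]
tumbler 0.95 [325.5, 238.5] 227 422 174 367
tumbler 0.39 [551.4, 219.9] 495 603 183 260
stud_tip 0.82 [322.2, 242.9] 227 422 175 369
```

View pics/w2.png

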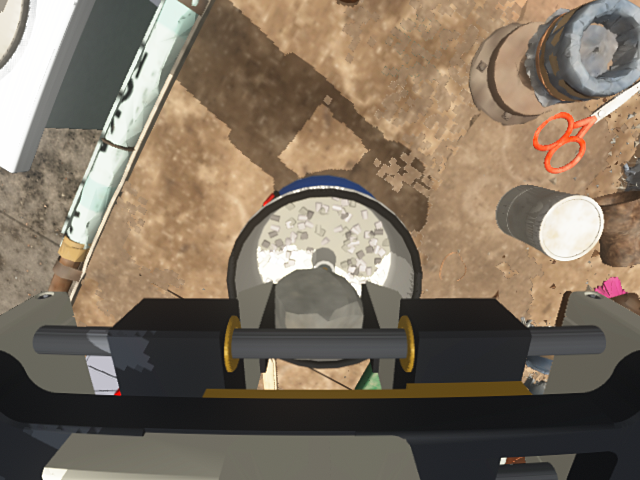

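The stone is held at (318,300). The bowl's black seal ring spans columns 229–421, and the grey post shows at (323,258) behind the stone. I'll fit the ring to get the tumbler's centre.

Run:
```python
from h import *
from scipy.optimize import least_squares
np.set_printoptions(precision=1,suppress=True)
o=bot.get_obs();im=cv2.imread('pics/w2.png').astype(int)
a=np.linspace(0,2*np.pi,181)
def ring(c,r,z):return proj('wrist',np.c_[c[0]+r*np.cos(a),c[1]+r*np.sin(a),0*a+z],o)
dark=(im.max(2)<75).astype(np.uint8)
def cost(c):
    # mean of the image over the seal ring annulus
    t=0;n=0
    for r in (80.5,82,83.5):
        p=ring(c,r,143);p=p[p[:,1]<290]
        t+=cv2.remap(im.astype(np.float32).max(2),p[:,:1].astype(np.float32),p[:,1:].astype(np.float32),1).sum();n+=len(p)
    return t/n
g=[(cost((x,y)),x,y) for x in np.arange(500,551,1.) for y in np.arange(-45,5,1.)]
for v in sorted(g)[:6]:print(np.array(v))
b=min(g)[1:];vis=cv2.imread('pics/w2.png')
for p in ring(b,84,143):cv2.circle(vis,tuple(int(v) for v in p),0,(0,255,0),-1)
cv2.imwrite('pics/w2fit.png',vis[150:400,180:460])
m=np.array(proj('wrist',[[*b,74],[*b,106],[*b,138]],o));print(m)
```

```text
Traceback (most recent call last):
  File "h.py", line 19, in proj
    K,d,Rm,p=cam(name,obs)
             ~~~^^^^^^^^^^
  File "h.py", line 5, in cam
    m=bot.camera_model(name)
ValueError: time passes only in moves, steps and waits
```

Too many camera_model calls, so I'll cache it.

```bash
sed -i 's/^def cam(/import functools\n@functools.cache\ndef model(n): return bot.camera_model(n)\ndef cam(/; s/m=bot.camera_model(name)/m=model(name)/' h.py
cat > ringfit.py <<'E'
from h import *
from scipy.optimize import minimize
a=np.linspace(0,2*np.pi,181)
def ringfit(f,o,rowmax,c0,out):
    im=cv2.imread(f);g=im.max(2).astype(np.float32)
    ring=lambda c,r,z:proj('wrist',np.c_[c[0]+r*np.cos(a),c[1]+r*np.sin(a),0*a+z],o)
    def cost(c):
        p=np.vstack([ring(c,r,143) for r in (80.5,82,83.5)]).astype(np.float32);p=p[p[:,1]<rowmax]
        return cv2.remap(g,p[:,:1],p[:,1:],1).mean()
    G=[(cost((c0[0]+x,c0[1]+y)),c0[0]+x,c0[1]+y) for x in np.arange(-20,21,1.) for y in np.arange(-20,21,1.)]
    G.sort();[print(np.round(v,1)) for v in G[:5]]
    b=G[0][1:]
    for p in ring(b,84,143):cv2.circle(im,tuple(int(v) for v in p),0,(0,255,0),-1)
    cv2.imwrite(out,im[150:420,180:460]);return b
E
python3 - <<'E'
from ringfit import *
o=bot.get_obs();b=ringfit('pics/w2.png',o,290,(525,-21),'pics/w2fit.png')
print(proj('wrist',[[*b,74],[*b,106],[*b,138]],o))
E
```

```text
[ 55.5 526.  -17. ]
[ 56.1 527.  -17. ]
[ 56.4 527.  -18. ]
[ 57.1 526.  -18. ]
[ 59. 526. -16.]
[[322.92922062 260.02961935]
 [323.28404566 271.37722615]
 [323.71269586 285.10508255]]
```

View pics/w2fit.png

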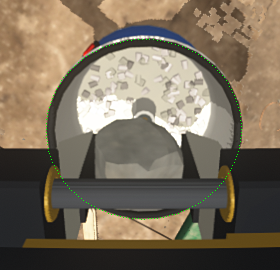

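```bash
python3 -m jog '[[3,4,25,0,0,0],[0,0,35,0,0,0],[0,0,35,0,0,0],[0,0,30,0,0,0],[0,0,20,0,0,0],[0,0,10,0,0,0],[0,0,0,0,0,0],[0,0,0,0,0,0]]'
python3 -m jog '[[0,0,0,0,0,0],[0,0,0,0,0,0],[0,0,0,0,0,0]]' 68
```

```text
time: 6.05
tool_pos: [504.2, 19.3, 92.6]
tcp_rot: [3.14, 0.001, 2.147]
contact_force: [-0.2, 0.2, -1.9]
grip_width: 43.4
finger_force: 30.0
time: 6.35
tool_pos: [504.2, 18.8, 92.6]
tcp_rot: [3.14, 0.001, 2.146]
contact_force: [-1.7, -0.2, 1.0]
grip_width: 60.6
finger_force: 0.0
```

```bash
python3 -m jog '[[0,0,-15,0,0,0],[0,0,-35,0,0,0],[0,0,-35,0,0,0],[0,0,-35,0,0,0],[0,0,-30,0,0,0],[0,0,0,0,0,0]]' 68
python3 - <<'E'
from ringfit import *
o=bot.get_obs();im=bot.capture('wrist');save(im,'w3.png');print(o['tool_pos'],o['tcp_rot'])
b=ringfit('pics/w3.png',o,270,(526,-18),'pics/w3fit.png')
E
python3 -m jog '[[-28,-28,0,0,0,0],[-33,-33,0,0,0,0],[-33,-33,0,0,0,0],[-33,-33,0,0,0,0],[-33,-33,-10,0,0,0],[-33,-33,0,0,0,0],[-33,-33,10,0,0,0],[-27,-24,10,0,0,0],[0,0,15,0,0,-0.144],[0,0,15,0,0,-0.144],[0,0,0,0,0,-0.144],[0,0,0,0,0,-0.144]]' 68
python3 -m jog '[[0,0,0,0,0,0]]' 68
python3 - <<'E'
from h import *
o=bot.get_obs();im=bot.capture('wrist');save(im,'w4.png');print(o['tool_pos'],o['tcp_rot'])
i=im.astype(int);k=((i[...,0]>110)&(i[...,1]<60)&(i[...,2]<60)).astype(np.uint8)
n,l,s,c=cv2.connectedComponentsWithStats(k);j=1+s[1:,4].argmax();print(s[j],c[j])
cs,_=cv2.findContours((l==j).astype(np.uint8),0,1);P=ray('wrist',cs[0].reshape(-1,2),62,o)[:,:2].astype(np.float32);print(cv2.minAreaRect(P))
m=bot.outline_of('lid','wrist')[0]['mask'];cs,_=cv2.findContours(m.astype(np.uint8),0,1);P=ray('wrist',cv2.convexHull(max(cs,key=cv2.contourArea)).reshape(-1,2),33,o)[:,:2].astype(np.float32);print(cv2.minEnclosingCircle(P))
E
python3 -c "
import cv2,numpy as np;cv2.imwrite('pics/c34.png',np.hstack([cv2.resize(cv2.imread('pics/'+f),(400,300)) for f in ('w3.png','w4.png')]))"
```

```text
time: 6.95
tool_pos: [505.7, 18.6, 246.5]
tcp_rot: [3.134, 0.006, 2.146]
contact_force: [-0.3, -0.7, 0.4]
grip_width: 62.5
finger_force: 0.0
[505.7026432   18.56214158 246.49686205] [3.13425325 0.00591967 2.14567303]
[ 51.6 527.  -20. ]
[ 52.3 527.  -21. ]
[ 53. 526. -20.]
[ 53.7 526.  -21. ]
[ 54.5 528.  -20. ]
time: 8.2
tool_pos: [430.5, -328.9, 199.6]
tcp_rot: [3.14, -0.004, 2.727]
contact_force: [0.4, -0.2, 0.1]
grip_width: 62.4
finger_force: 0.0
time: 8.3
tool_pos: [430.8, -329.1, 200.3]
tcp_rot: [3.141, -0.002, 2.723]
contact_force: [-0.1, -0.0, -1.3]
grip_width: 62.6
finger_force: 0.0
[ 430.8130331  -329.06066721  200.34814363] [ 3.14059378e+00 -2.25132160e-03  2.72278765e+00]
[ 306  201   28   66 1737] [319.05814623 233.64018423]
((432.6194152832031, -329.7697448730469), (24.707387924194336, 62.45409393310547), 65.60420227050781)
((432.6591491699219, -329.6407470703125), 93.45501708984375)
```

View pics/c34.png

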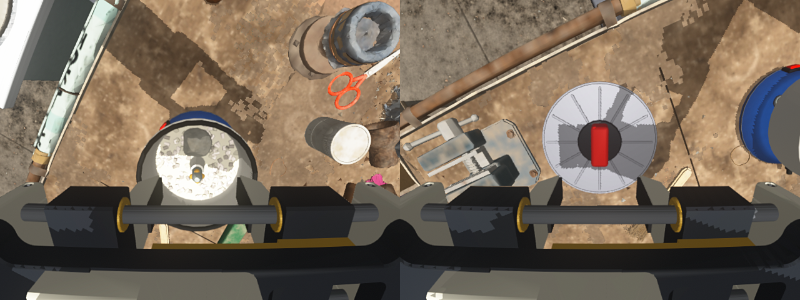

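The stone lies in the bowl (w3 crop at (200,142)), clear of the stud at (197,173). The lid's grip is lined up between the fingers at (600,146). Now I'll grip the lid.

```bash
python3 -m jog '[[-2,0,25,0,0,0],[0,0,35,0,0,0],[0,0,35,0,0,0],[0,0,30,0,0,0],[0,0,20,0,0,0],[0,0,10,0,0,0],[0,0,5,0,0,0],[0,0,0,0,0,0]]' 68
python3 -m jog '[[0,0,0,0,0,0],[0,0,0,0,0,0],[0,0,0,0,0,0],[0,0,0,0,0,0],[0,0,0,0,0,0],[0,0,0,0,0,0]]' 5
python3 - <<'E'
from h import *
o=bot.get_obs();print(o['tool_pos'],o['tcp_rot'],o['joint_positions'])
w=dict(tool_pos=np.array([505.70,18.56,246.50]),tcp_rot=np.array([3.13425,0.00592,2.14567]))
im=cv2.imread('pics/w3.png')
for c,col in (((526.5,-17.5),(0,0,255)),((527,-20.),(0,255,0))):
    p=proj('wrist',[[*c,138]],w)[0];print(c,p);cv2.circle(im,tuple(np.round(p).astype(int)),0,col,-1)
cv2.imwrite('pics/stud.png',cv2.resize(im[245:310,275:355],None,fx=8,fy=8,interpolation=0))
E
```

```text
time: 9.2
tool_pos: [433.3, -330.3, 41.8]
tcp_rot: [3.142, 0.0, 2.721]
contact_force: [0.1, -0.4, -0.5]
grip_width: 62.6
finger_force: 0.0
time: 9.8
tool_pos: [433.3, -330.3, 41.9]
tcp_rot: [3.142, 0.0, 2.722]
contact_force: [0.3, 1.1, 2.7]
grip_width: 25.9
finger_force: 30.0
[ 433.29366999 -330.25769762   41.9306629 ] [3.14154657e+00 2.88464170e-04 2.72176753e+00] [-7.92049663e-01  5.91414292e-01  1.69098253e+00  1.95250955e-04
  8.58943886e-01 -1.94314840e+00]
(526.5, -17.5) [315.90034399 286.15912058]
(527, -20.0) [314.83504248 288.62474939]
```

View pics/stud.png

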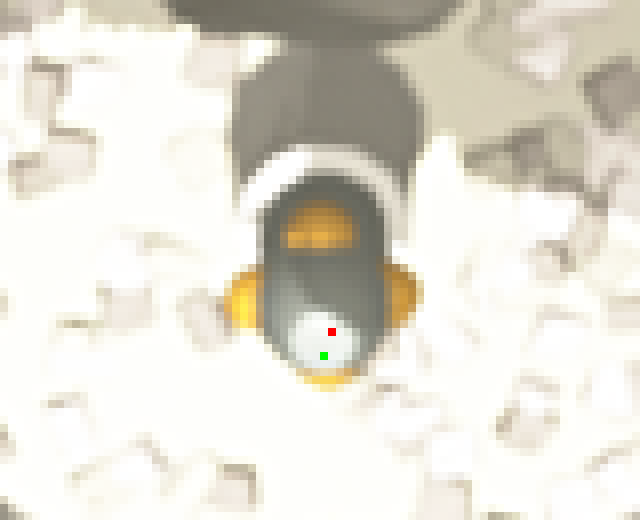

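```bash
python3 -m jog '[[0,0,-15,0,0,0],[0,0,-30,0,0,0],[0,0,-35,0,0,0],[0,0,-35,0,0,0],[0,0,-35,0,0,0],[2,16,-13,0,0,0],[4,32,0,0,0,0],[4,32,0,0,0,0],[4,32,0,0,0,0],[4,32,0,0,0,0],[4,32,0,0,0,0],[4,32,0,0,0,0]]'
python3 -m jog '[[4,32,0,0,0,0],[4,32,0,0,0,0],[4,32,0,0,0,0],[3,18,0,0,0,0],[0,0,0,0,0,0.144],[0,0,0,0,0,0.144],[0,0,0,0,0,0.144],[0,0,0,0,0,0.144],[0,0,0,0,0,0],[0,0,0,0,0,0]]'
python3 - <<'E'
from h import *
o=bot.get_obs();p=o['tool_pos'];print(p,o['tcp_rot'])
M=R.from_euler('xyz',o['tcp_rot']).as_matrix();print(M.T@(np.array([527.3,-19.6,190])-p))
save(bot.capture('scene'),'s2.png');save(bot.capture('wrist'),'w5.png')
a=cv2.imread('pics/s2.png')[160:320,220:430];cv2.imwrite('pics/c5.png',np.hstack([cv2.resize(a,(400,300)),cv2.resize(cv2.imread('pics/w5.png'),(400,300))]))
E
```

```text
time: 11.0
tool_pos: [493.7, -127.2, 203.4]
tcp_rot: [3.141, -0.003, 2.722]
contact_force: [-0.4, -0.1, -2.7]
grip_width: 25.6
finger_force: 30.0
time: 12.0
tool_pos: [526.4, -18.9, 203.9]
tcp_rot: [-3.14, -0.001, 2.15]
contact_force: [0.9, -0.1, -2.6]
grip_width: 25.8
finger_force: 30.0
[526.39152778 -18.86483303 203.85393913] [-3.14046955e+00 -1.36155859e-03  2.15008136e+00]
[-1.13141061  0.37336693 13.85200089]
```

View pics/c5.png

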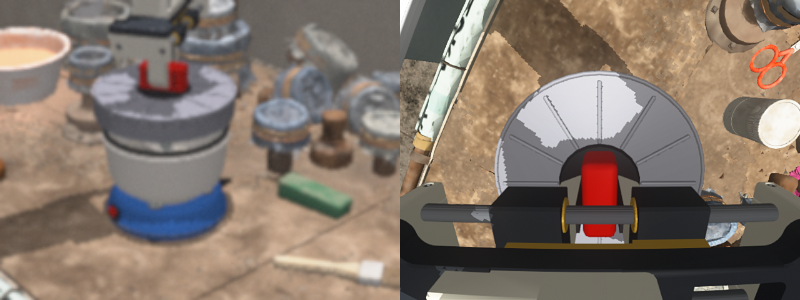

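The lid is level above the bowl and grip and fingers are centred on it. I'll lower it to just above the spring balls.

```bash
python3 -m jog '[[-1,0.4,10,0,0,0],[0,0,9,0,0,0],[0,0,6,0,0,0],[0,0,5,0,0,0],[0,0,5,0,0,0],[0,0,0,0,0,0],[0,0,0,0,0,0],[0,0,0,0,0,0]]'
```

```text
time: 12.9
tool_pos: [528.1, -20.2, 170.1]
tcp_rot: [3.141, 0.0, 2.146]
contact_force: [-0.0, -0.1, -2.4]
grip_width: 25.9
finger_force: 30.0
```

```bash
python3 -m jog '[[0.9,-0.3,2,0,0,0],[0,0,2,0,0,0],[0,0,2,0,0,0],[0,0,1,0,0,0],[0,0,0,0,0,0],[0,0,0,0,0,0]]'
python3 -m jog '[[0,0,1,0,0,0],[0,0,1,0,0,0],[0,0,1,0,0,0],[0,0,0,0,0,0],[0,0,0,0,0,0]]'
```

```text
time: 13.5
tool_pos: [528.1, -19.7, 164.6]
tcp_rot: [3.139, 0.003, 2.146]
contact_force: [-1.4, 0.2, 9.0]
grip_width: 25.9
finger_force: 30.0
time: 14.0
tool_pos: [527.0, -19.6, 159.0]
tcp_rot: [-3.141, -0.0, 2.146]
contact_force: [2.7, -0.1, -6.6]
grip_width: 25.8
finger_force: 30.0
```

It clicked: +9 N rising, then drawing in at −6.6 N. I'll keep pressing.

```bash
python3 -m jog '[[0,0,1,0,0,0],[0,0,1,0,0,0],[0,0,1,0,0,0],[0,0,1,0,0,0],[0,0,0,0,0,0],[0,0,0,0,0,0]]'
python3 -m jog '[[0,0,1,0,0,0],[0,0,0.5,0,0,0],[0,0,0,0,0,0],[0,0,0,0,0,0]]'
```

```text
time: 14.6
tool_pos: [527.1, -19.6, 156.2]
tcp_rot: [3.141, 0.0, 2.146]
contact_force: [-0.3, -1.0, 1.9]
grip_width: 25.7
finger_force: 30.0
time: 15.0
tool_pos: [527.1, -19.6, 154.5]
tcp_rot: [3.141, 0.0, 2.146]
contact_force: [-1.7, -0.7, 4.6]
grip_width: 25.8
finger_force: 30.0
```

```bash
python3 -m jog '[[0,0,0.7,0,0,0],[0,0,0.7,0,0,0],[0,0,0,0,0,0],[0,0,0,0,0,0],[0,0,0,0,0,0]]'
```

```text
time: 15.5
tool_pos: [527.2, -19.6, 154.4]
tcp_rot: [3.141, 0.001, 2.146]
contact_force: [-5.9, -0.0, 15.0]
grip_width: 25.9
finger_force: 30.0
```

```bash
python3 -m jog '[[0,0,0,0,0,0],[0,0,0,0,0,0],[0,0,0,0,0,0],[0,0,0,0,0,0]]'
python3 - <<'E'
from h import *
save(bot.capture('scene'),'s3.png');print(bot.get_obs()['tool_pos'],bot.get_obs()['contact_force'])
cv2.imwrite('pics/s3c.png',cv2.resize(cv2.imread('pics/s3.png')[170:300,240:380],None,fx=4,fy=4,interpolation=2))
E
```

```text
time: 15.9
tool_pos: [527.2, -19.6, 154.4]
tcp_rot: [3.141, 0.001, 2.146]
contact_force: [-6.1, -0.0, 15.5]
grip_width: 25.9
finger_force: 30.0
[527.18777208 -19.56725756 154.36706507] [-5.88109602 -0.16997813 15.51875625]
```

View pics/s3c.png

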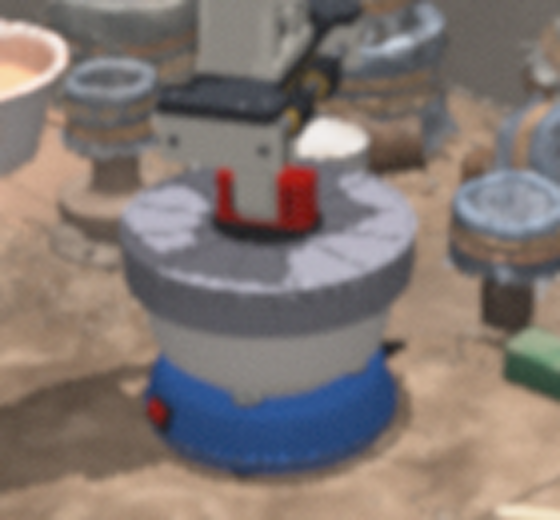

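The lid sits level and squarely over the bowl at (268,240) in the crop, with the fingers still pushing at about 15 N and the pose steady. I'll hand the job in.

```bash
python3 -c "from plant import bot;print(bot.close_job())"
```

```text
the job is handed in; nothing more can be done
None
```

The pale stone is in the bowl, and the lid clicked past the spring balls and is held pressed down at about 15 N; I handed the job in at about 16 s, and no verdict came back.

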